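Tip an L-shaped heatsink over into a service jig and lock it

ROBOT

A 6-joint arm with a two-finger parallel gripper is mounted at the origin on the work surface. World frame = base frame: x ahead of the robot, y to its left, z up, the work surface at z = 0. Lengths are in m, angles in rad, forces in N, time in s.
With the tool pointing down it reaches from about 0.25 to 0.775 m from the base axis. Payload 4 kg.
Tool frame: the origin (TCP) lies midway between the tips of the shut fingers; the grasp point (between the pads) lies 19 mm behind it; z points along the fingers, y is the direction in which the jaws open and shut (so a half turn about z gives the same grasp; the last joint's range is limited). The gripper opens to 94 mm and grips with 3 to 60 N. Pads are 16 mm wide; open, the fingers measure 119 mm over their backs; the gripper's body (75 mm by 177 mm) begins 78 mm behind the grasp point.
Start: joints at [-1.326, 0.087, 1.371, -0, 1.684, -0.103], TCP at [0.187, -0.517, 0.206] pointing down, gripper open.
Joint ranges: [-3.1, 3.1], [-0.76, 2.03], [0.27, 2.55], [-1.08, 4.22], [0.17, 2.65], [-2.57, 2.57]. Speed limits (rad/s): [2.79, 2.79, 3.14, 3.14, 3.14, 3.14].

INTERFACE

Orientations are given as [roll, pitch, yaw] about the fixed x, y, z axes, in that order (R = Rz(yaw) Ry(pitch) Rx(roll)).
In Python, from bench import robot, cams gives the robot as it stands.
- The arm moves only by the tool step_arm, never from a script. Its argument "plan" is a list that holds one entry, the list of rows, each a list of 5 numbers: the shift along the world's x, y, z in mm, then the turn about the world's z in rad, then the opening in per cent of the stroke, from 0 (shut) to 100 (fully open). In form: [[[tx, ty, tz, turn, fingers], ...]]. A call has 1 to 8 rows; each row is the pose to reach, as a shift and turn from the pose commanded when the call began; what a row does not reach only later rows make up. A row lasts 1/12 s, in which the tool goes at most 41.7 mm and 7.16 degrees, less where a joint would pass 70% of its speed; a pose out of reach is approached as far as the arm can. A call with a gripper value outside its range is refused whole. The fingers move at their own pace and stop on an object; the grip force is fixed at half the most. Time passes only in rows, so rows that repeat a pose let the fingers close. It gives the time, the measured TCP pose, the force and the opening at its end, in the units of the state.
- robot.get_obs(): the state, without advancing time (a new reading comes with each control period).
- cams.snapshot(name): name is "scene" or "top"; returns a dict with "frame" (480x640x3 uint8, red, green, blue), "camera_matrix" (3x3 intrinsics, pixels), "k1" (the pictures are not rectified: a ray, as slopes to the right and down, at radius r is drawn at 1 + k1 r^2 times it, then the intrinsics apply), "origin" and "attitude" of the camera in the world. Camera axes: x right, y down, z forward; pixel columns grow to the right and rows downward; lengths in m; the calibration is good to about 2 mm. A picture is of the moment at which its call begins. There is no depth.
- robot.close_job(): hands the job in, once; it reports no verdict.
The state is a dict: "time": time; "joint_positions": joint angles; "qvel": joint speeds; "joint_torque": joint torques, N m; "tool_pos": TCP position; "ee_rot": TCP orientation; "wrist_force": force on the tool from outside, world axes, zero at the start; "wrist_torque": the same for the moment, N m; "width": finger opening in m.
Only numpy, scipy, OpenCV 4.12 (cv2) and the standard library are available. Lean on these libraries where they do the work, as an engineer would, in place of code of your own. Each camera call takes 0.05 s, during which the arm holds its last target. There are 200 camera calls.

TASK

Clear the yellow leak detector off the jig's dark bed and lay it in the blue tray. Then roll the L-shaped heatsink over its corner, without lifting it off the bed or letting it fall, so that it lies flat and square along the bed on its long leg, and slide it along until the end of that leg is flush with the yellow stop. Then slide the red lock handle under the bridge fully across so the steel toe covers the leg, and leave everything else on the bench where it is.

Things in the scene. Friction and masses are not known exactly. Their poses are not given: they have to be found in the camera images.
- jig: Fixed grey jig; origin on the bench under its bed's centre line; x away from the robot, y left along the bed, z up (it may be turned a little). Dark bed 40 mm wide (x -20 to 20), y -130 to 150, top at z = 40, on a base plate 6 mm high (x -40 to 150, y -265 to 155). Behind the bed, along x = 95, runs the lock's aluminium track, 22 mm wide, y -260 to -10, top z = 52.
- stop (a point): Foot of the face of the yellow stop that crosses the bed at its right end, at bed-top height (jig y = -130 mm, z = 40); the stop rises 14 mm above the bed. Axes as the jig's.
- bridge (a point): Middle of the lower near edge of the white and cyan bridge bar over the lock, straight above the handle's line (jig x = 95, z = 190 mm). The bar spans x 95 to 129, y -260 to 10, z 190 to 204, on two posts at x = 138, y = -250 and 0. It bars a gripper from straight above the handle: reach under it from the robot's side, tilted 30 to 45 degrees. Axes as the jig's.
- heatsink_corner (a point): Middle of the outer corner edge of the L-shaped aluminium heatsink (0.3 to 0.5 kg), with its axes: x along the edge, y along the 80 mm short leg, z along the 130 mm long leg; legs 14 mm thick, 56 mm wide (x -28 to 28). At first it stands on the short leg, which points along the jig's +y: it rolls over towards -y. Home: corner at jig y = 0 on the bed, its y up, its z along the jig's -y.
- heatsink_leg (a point): Point inside the long leg, 85 mm along it from the corner, mid width, mid thickness (7 mm from the outer face): a good place to grip across the 56 mm width. Five fins 12 mm high stand on the leg's inner face between 24 and 84 mm from the corner. Axes as heatsink_corner.
- detector_center (a point): Centre of the yellow hand-held leak detector, a block 46 mm (its x) by 110 mm (its y) by 30 mm high (its z, up), 0.18 kg, lying roughly along the bed where the heatsink is to be laid.
- tray: Open blue tray 200 mm (its x) by 120 mm (its y), 30 mm high, walls and floor 4 to 5 mm thick; origin at the centre of its underside. Left or right of the jig.
- lock (a joint): Lock slide: 0 = fully open, 0.1 m = fully across (end stop), moving along the jig's +y; 2 N of friction, stays where it is left. Its steel toe (26 mm wide, 4 mm above a lying leg) then reaches over the leg, 12 to 38 mm from the leg's end.
- lock_handle (a point): Middle of the red lock handle, an upright block 24 mm (jig x) by 18 mm (jig y) by 50 mm high, standing on a steel slide; this point is 94 mm above the bench, 25 mm above the slide's top plate and 25 mm below the handle's top. Axes as the jig's.
- vial_rack: White rack of vials, 170 x 100 x 50 mm, origin under its centre; fixed bystander.
- amber_bottle: Amber bottle, 60 mm diameter, 120 mm high, origin under its centre; bystander.
- reagent_jar: Glass jar with red lid, 64 mm diameter, 90 mm high, origin under its centre; bystander.
- spanner: Steel spanner 160 mm long lying on the bench; bystander.
- septa_box: Small cardboard box 90 x 60 x 35 mm, origin under its centre; bystander.

How it is judged:
By the outcome, as a careful person would: the job done as asked, in the order asked, and still so for the second after the job is handed in, with the robot touching nothing.
It also fails if it takes over 70 s, if anything falls off the work surface, if the arm or the gripper's body presses on something with over 40 N, if the wrist force passes 120 N, or if a joint passes its speed limit or range.

## Working session

There is one attempt and no reset: what is moved stays moved. The work goes in short steps, Python scripts to look and compute and a tool call to move; the robot and the scene stay as the last step left them, time stands still between calls to the robot, and variables do not carry over. Pictures are saved under pics/ and viewed, about 8 in all and at most 12, crops included, and the job is handed in when it is done.

Besides the shell and the picture viewer there is one more tool, called after "Request:" as name(argument=value, ...), one argument or row to a line, values as JSON. step_arm: Moves the arm, as the interface text tells. Its arguments: {"type":"object","properties":{"plan":{"type":"array"}},"required":["plan"]}

```bash
ls; mkdir -p pics
cat > h.py <<'E'
import numpy as np, cv2, json
from scipy.spatial.transform import Rotation as Rn
def snap(name,out=None):
    from bench import cams
    s=cams.snapshot(name); 
    if out: cv2.imwrite('pics/'+out,s['frame'][:,:,::-1])
    return s
def Rcam(s):
    a=np.array(s['attitude'],float)
    if a.shape==(3,3): return a
    if a.size==3: return Rn.from_euler('xyz',a).as_matrix()
    return Rn.from_quat(a).as_matrix()
def ray(s,u,v):
    K=np.array(s['camera_matrix']);d=np.array([(u-K[0,2])/K[0,0],(v-K[1,2])/K[1,1]]);p=d.copy()
    for _ in range(30): p=d/(1+s['k1']*(p@p))
    return Rcam(s)@np.array([p[0],p[1],1.])
def at(s,u,v,z):
    o=np.array(s['origin']);r=ray(s,u,v);return o+r*(z-o[2])/r[2]
def proj(s,P):
    P=np.atleast_2d(P);c=(P-np.array(s['origin']))@Rcam(s);p=c[:,:2]/c[:,2:]
    p=p*(1+s['k1']*(p**2).sum(1,keepdims=True));K=np.array(s['camera_matrix'])
    return p*[K[0,0],K[1,1]]+[K[0,2],K[1,2]]
E
python3 - <<'E'
from h import *
import pickle
for n in('scene','top'):
    s=snap(n,n+'0.png');pickle.dump(s,open(n+'0.pkl','wb'))
    print(n,{k:v for k,v in s.items() if k!='frame'})
from bench import robot
print(robot.get_obs())
E
```

```text
pics
scene {'camera_matrix': array([[591.73590403,   0.        , 323.99785965],
       [  0.        , 591.73590403, 251.71936629],
       [  0.        ,   0.        ,   1.        ]]), 'k1': 0.04092113356533974, 'origin': array([ 0.39358322, -1.0800124 ,  1.23553441]), 'attitude': array([-2.36234959,  0.01388303, -0.16331835])}
top {'camera_matrix': array([[533.62823719,   0.        , 326.41626597],
       [  0.        , 533.62823719, 235.30905752],
       [  0.        ,   0.        ,   1.        ]]), 'k1': 0.022592907615312956, 'origin': array([ 0.33145542, -0.00464539,  1.38239751]), 'attitude': array([-2.95194597,  0.00503297, -1.59138707])}
{'time': 0.1, 'joint_positions': array([-1.32612288e+00,  8.78814980e-02,  1.37205617e+00,  1.86140335e-05,
        1.68361298e+00, -1.03092018e-01]), 'qvel': array([-0.00073309, -0.00290844, -0.00341331, -0.0007697 ,  0.00063303,
        0.00163748]), 'joint_torque': array([ 2.57939842e-03, -3.41252303e+01, -3.03301692e+01,  7.20423670e-02,
        3.04416195e-02, -9.69394864e-05]), 'tool_pos': array([ 0.18732722, -0.51660224,  0.20444483]), 'ee_rot': array([-3.13964696e+00, -2.19897688e-04,  3.47767325e-01]), 'wrist_force': array([0.53303594, 0.43873603, 0.04503648]), 'wrist_torque': array([-0.07136678, -0.05954471,  0.01722799]), 'width': 0.09398323130676922}
```

View pics/scene0.png

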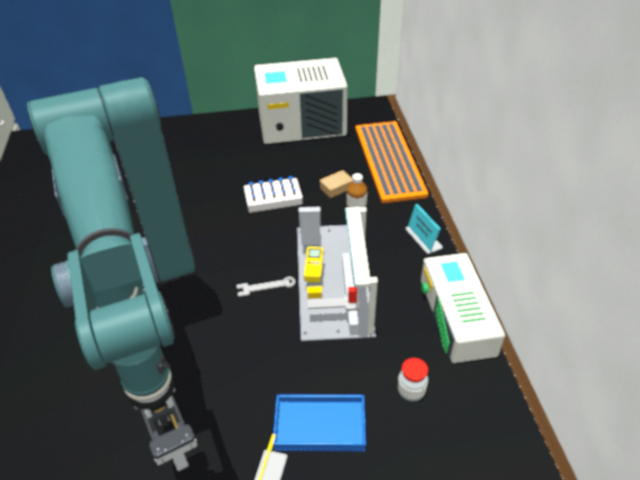

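View pics/top0.png

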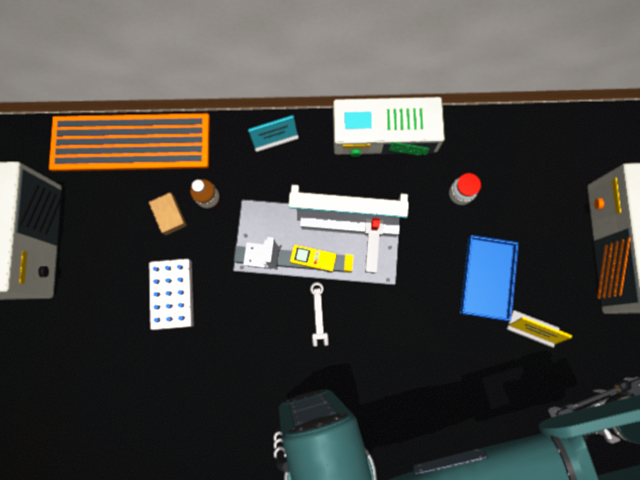

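The two views show the jig centre-right in the scene view (about 330,280). The heatsink stands at its left end (top view 262,253), with the detector at (320,258). The tray is at (490,278), and the red handle under the bridge is at (376,224). I'll enlarge the jig next.

Run:
```python
from h import *
a=cv2.imread('pics/top0.png')[180:290,225:425]; b=cv2.imread('pics/scene0.png')[195:345,285:385]
a=cv2.resize(a,None,fx=4,fy=4,interpolation=cv2.INTER_CUBIC); cv2.imwrite('pics/a.png',a)
b=cv2.resize(b,None,fx=4,fy=4,interpolation=cv2.INTER_CUBIC); cv2.imwrite('pics/b.png',b)
```

```text
(no output)
```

View pics/a.png

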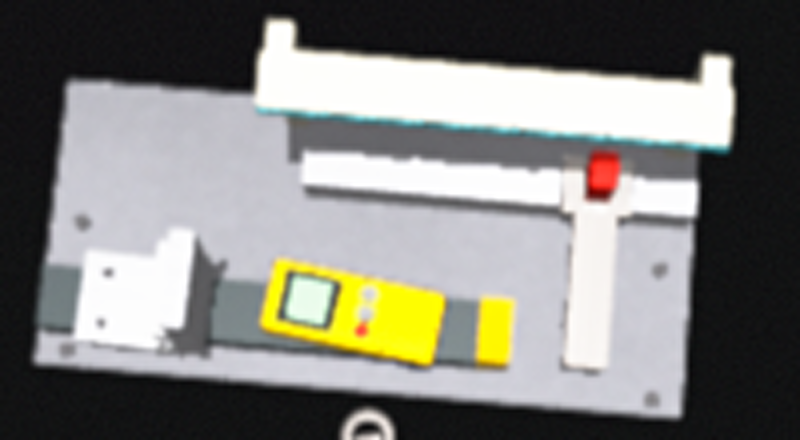

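View pics/b.png

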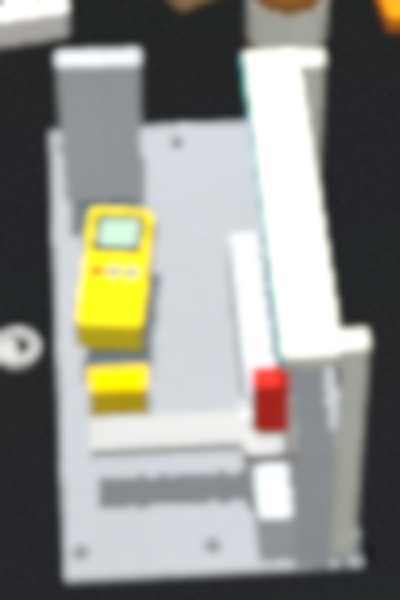

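```bash
cat > m.py <<'E'
from h import *
import pickle
from scipy.optimize import least_squares
T=pickle.load(open('top0.pkl','rb'));S=pickle.load(open('scene0.pkl','rb'))
def ta(U,V): return ((U+.5)/4-.5+225,(V+.5)/4-.5+180)
def sb(U,V): return ((U+.5)/4-.5+285,(V+.5)/4-.5+195)
def W(p,P):
    P=np.atleast_2d(P)/1000.;c,s=np.cos(p[2]),np.sin(p[2])
    return np.c_[p[0]+c*P[:,0]-s*P[:,1],p[1]+s*P[:,0]+c*P[:,1],P[:,2]]
def fit(obs,p0):
    f=lambda p:np.concatenate([(proj(s,W(p,P))[0]-uv) for s,uv,P in obs])
    r=least_squares(f,p0,loss='soft_l1',f_scale=1.);return r.x,f(r.x).reshape(-1,2)
E
python3 - <<'E'
from m import *
obs=[(T,ta(67,80),(150,155,6)),(T,ta(35,365),(-40,155,6)),(T,ta(682,417),(-40,-265,6)),
(S,sb(48,130),(-40,155,6)),(S,sb(65,583),(-40,-265,6)),(S,sb(365,565),(150,-265,6)),
(T,ta(257,112),(95,10,190)),(T,ta(728,150),(95,-260,190)),(S,sb(280,358),(95,-260,190)),
(T,ta(480,296),(20,-130,54)),(T,ta(476,362),(-20,-130,54)),(S,sb(88,368),(-20,-130,54)),(S,sb(148,365),(20,-130,54))]
p,r=fit(obs,[.45,0,0]);print('jig',p.round(4));print(r.round(1))
c,s=np.cos(p[2]),np.sin(p[2])
def J(w): d=w[:2]-p[:2];return (np.array([c*d[0]+s*d[1],-s*d[0]+c*d[1]])*1000).round(1)
def L(n,X):
    print(n,W(p,X).round(4))
L('home corner',(0,0,40));L('stop',(0,-130,40))
# detector top corners z=70
oT=[(T,ta(275,260),(23,55,30)),(T,ta(445,292),(23,-55,30)),(T,ta(435,365),(-23,-55,30)),(T,ta(260,325),(-23,55,30)),
(S,sb(90,206),(-23,55,30)),(S,sb(156,210),(23,55,30)),(S,sb(77,328),(-23,-55,30)),(S,sb(147,345),(23,-55,30))]
oT=[(a,b,(X[0],X[1],70)) for a,b,X in oT]
q,r=fit(oT,[.45,0,0]);print('det',q.round(4),J(q[:2]),'yaw',q[2]);print(r.round(1).tolist())
# heatsink outer top corners z=170
for n,w in(('hs topL scene',at(S,*sb(56,68),.170)),('hs topR scene',at(S,*sb(143,66),.170)),('hs T far',at(T,*ta(195,231),.170)),('hs T near',at(T,*ta(190,352),.170)),
('hs short T far',at(T,*ta(83,250),.054)),('short near',at(T,*ta(77,342),.054)),('handle T near-r',at(T,*ta(612,193),.119)),('handle T near-l',at(T,*ta(588,192),.119)),('handle S near-l',at(S,*sb(257,385),.119)),('handle S near-r',at(S,*sb(287,383),.119))): print(n,w.round(4),J(w))
o=[(T,(470,236),(60,100,30)),]
t,r=fit([(T,(470,236),(100,60,30)),(T,(519,240),(100,-60,30)),(T,(513,320),(-100,-60,30)),(T,(461,315),(-100,60,30)),
(S,(275,395),(-100,60,30)),(S,(365,395),(100,60,30)),(S,(365,450),(100,-60,30)),(S,(274,446),(-100,-60,30))],[.45,-.4,0]);print('tray',t.round(4));print(r.round(1).tolist())
E
```

```text
jig [ 0.532   0.0817 -0.1029]
[[ 0.2  0.1]
 [ 0.  -0.4]
 [ 0.1 -0.2]
 [-0.4  0. ]
 [-0.1 -1.1]
 [-0.9 -0.8]
 [-0.1 -0.2]
 [-0.4 -0.4]
 [ 0.4  3.1]
 [ 0.6  0. ]
 [ 0.4 -0.7]
 [-0.7 -0. ]
 [-0.7 -0.1]]
home corner [[0.532  0.0817 0.04  ]]
stop [[ 0.5186 -0.0476  0.04  ]]
det [ 0.5305  0.0298 -0.2257] [  3.9 -51.8] yaw -0.225728053077477
[[0.6, -1.5], [1.2, -0.6], [0.0, -0.9], [0.3, 0.2], [-0.5, 0.1], [-0.6, -0.3], [-0.7, -1.3], [-1.0, -5.0]]
hs topL scene [0.5072 0.1241 0.17  ] [-29.   39.6]
hs topR scene [0.5656 0.1156 0.17  ] [30.  37.2]
hs T far [0.562  0.1194 0.17  ] [26.  40.6]
hs T near [0.4917 0.1224 0.17  ] [-44.3  36.3]
hs short T far [0.5734 0.2021 0.054 ] [ 28.8 124. ]
short near [0.5149 0.2054 0.054 ] [-29.7 121.3]
handle T near-r [ 0.5897 -0.1273  0.119 ] [  78.9 -202. ]
handle T near-l [ 0.5906 -0.1129  0.119 ] [  78.3 -187.5]
handle S near-l [ 0.5963 -0.1352  0.119 ] [  86.3 -209.1]
handle S near-r [ 0.615  -0.1368  0.119 ] [ 105.  -208.8]
tray [ 0.4746 -0.4194 -0.1588]
[[1.4, -0.6], [-0.7, 1.7], [-0.3, -0.0], [3.4, -1.8], [0.9, 1.1], [-2.4, 0.1], [0.5, -5.6], [-1.2, -0.6]]
```

Request:
step_arm(
  plan=[
    [[170, 270, 60, 0.8, 100], [170, 270, 60, 0.8, 100], [170, 270, 60, 0.8, 100], [170, 270, 60, 0.8, 100], [170, 270, 60, 0.8, 100], [170, 270, 60, 0.8, 100], [170, 270, 60, 0.8, 100], [170, 270, 60, 0.8, 100]],
  ],
)

```text
time: 0.77
tool_pos: [0.3583, -0.2445, 0.2659]
ee_rot: [3.141, -0.001, 1.151]
wrist_force: [0.2, -0.3, -0.5]
width: 0.0943
```

Request:
step_arm(
  plan=[
    [[164, 259, -20, 0.32, 100], [164, 259, -20, 0.32, 100], [164, 259, -20, 0.32, 100], [164, 259, -20, 0.32, 100], [164, 259, -20, 0.32, 100], [164, 259, -20, 0.32, 100], [164, 259, -20, 0.32, 100], [164, 259, -20, 0.32, 100]],
  ],
)

```text
time: 1.43
tool_pos: [0.5226, 0.0164, 0.2438]
ee_rot: [-3.14, -0.002, 1.473]
wrist_force: [0.1, -0.9, -1.0]
width: 0.0941
```

Request:
step_arm(
  plan=[
    [[-2, -4, -40, 0, 100], [-2, -4, -80, 0, 100], [-2, -4, -120, 0, 100], [-2, -4, -150, 0, 100], [-2, -4, -175, 0, 100], [-2, -4, -190, 0, 100], [-2, -4, -203, 0, 100], [-2, -4, -203, 0, 100]],
  ],
)

```text
time: 2.1
tool_pos: [0.5163, 0.0082, 0.0384]
ee_rot: [-3.133, 0.0, 1.468]
wrist_force: [-0.3, -0.2, -0.0]
width: 0.0937
```

Request:
step_arm(
  plan=[
    [[0, 0, 0, 0, 30], [0, 0, 0, 0, 0], [0, 0, 0, 0, 0], [0, 0, 0, 0, 0], [0, 0, 0, 0, 0], [0, 0, 0, 0, 0]],
  ],
)

```text
time: 2.6
tool_pos: [0.5199, 0.0079, 0.0432]
ee_rot: [3.14, -0.0, 1.468]
wrist_force: [0.5, 0.2, 0.2]
width: 0.0574
```

Request:
step_arm(
  plan=[
    [[0, 0, 0, 0, 0], [0, 0, 0, 0, 0], [0, 0, 0, 0, 0], [0, 0, 0, 0, 0]],
  ],
)

```text
time: 2.93
tool_pos: [0.5203, 0.0077, 0.0432]
ee_rot: [3.139, 0.0, 1.468]
wrist_force: [1.1, -0.9, 1.5]
width: 0.0482
```

Request:
step_arm(
  plan=[
    [[0, 0, 0, 0, 0], [0, 0, 0, 0, 0], [0, 0, 30, 0, 0], [0, 0, 70, 0, 0], [0, 0, 110, 0, 0], [0, 0, 150, 0, 0], [0, 0, 190, 0, 0], [0, 0, 200, 0, 0]],
  ],
)

```text
time: 3.6
tool_pos: [0.5211, 0.0079, 0.2491]
ee_rot: [3.132, -0.0, 1.468]
wrist_force: [1.0, -0.4, 0.0]
width: 0.0479
```

Request:
step_arm(
  plan=[
    [[-34, -210, 0, -0.8, 0], [-34, -210, 0, -0.8, 0], [-34, -210, 0, -0.8, 0], [-34, -210, 0, -0.8, 0], [-34, -210, 0, -0.8, 0], [-34, -210, 0, -0.8, 0], [-34, -210, 0, -0.8, 0], [-34, -210, 0, -0.8, 0]],
  ],
)

```text
time: 4.27
tool_pos: [0.484, -0.2026, 0.2395]
ee_rot: [-3.136, 0.002, 0.665]
wrist_force: [0.7, 0.1, -2.3]
width: 0.0484
```

Request:
step_arm(
  plan=[
    [[-34, -214, 0, -0.827, 0], [-34, -214, 0, -0.827, 0], [-34, -214, 0, -0.827, 0], [-34, -214, 0, -0.827, 0], [-34, -214, 0, -0.827, 0], [-34, -214, 0, -0.827, 0], [-34, -214, -40, -0.827, 0], [-34, -214, -80, -0.827, 0]],
  ],
)

```text
time: 4.93
tool_pos: [0.4522, -0.4178, 0.1631]
ee_rot: [3.139, -0.004, -0.161]
wrist_force: [0.7, 0.0, -3.0]
width: 0.0481
```

Request:
step_arm(
  plan=[
    [[0, 0, -40, 0, 0], [0, 0, -80, 0, 0], [0, 0, -115, 0, 0], [0, 0, -135, 0, 0], [0, 0, -148, 0, 0], [0, 0, -154, 0, 0], [0, 0, -154, 0, 0]],
  ],
)

```text
time: 5.52
tool_pos: [0.4511, -0.4148, 0.0078]
ee_rot: [-3.14, 0.002, -0.157]
wrist_force: [0.1, -0.8, -2.5]
width: 0.0476
```

Run:
```python
from h import *
s=snap('scene');f=s['frame'][350:480,220:420,::-1];a=cv2.resize(f,None,fx=4,fy=4,interpolation=cv2.INTER_CUBIC);cv2.imwrite('pics/c.png',a)
```

```text
(no output)
```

View pics/c.png

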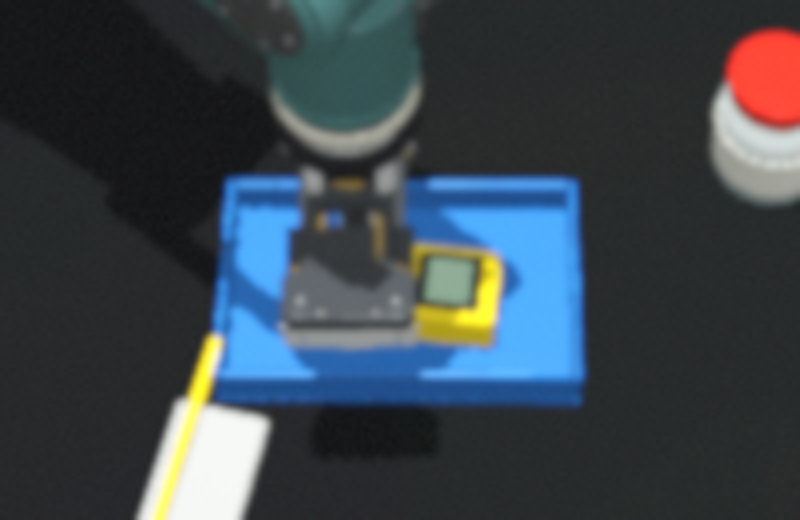

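Picture 5 shows the detector lying inside the tray (crop 460,290), clear of the walls. I'll release it and go to the heatsink.

Request:
step_arm(
  plan=[
    [[0, 0, 0, 0, 64], [0, 0, 0, 0, 64], [0, 0, 0, 0, 64], [0, 0, 40, 0, 64], [0, 0, 80, 0, 64], [0, 0, 120, 0, 64], [0, 0, 160, 0, 100], [0, 0, 200, 0, 100]],
  ],
)

```text
time: 6.23
tool_pos: [0.4515, -0.4161, 0.2115]
ee_rot: [3.14, -0.002, -0.159]
wrist_force: [0.7, -0.2, 0.2]
width: 0.0704
```

Request:
step_arm(
  plan=[
    [[42, 280, 50, 0.81, 100], [42, 280, 50, 0.81, 100], [42, 280, 50, 0.81, 100], [42, 280, 50, 0.81, 100], [42, 280, 50, 0.81, 100], [42, 280, 50, 0.81, 100], [42, 280, 50, 0.81, 100], [42, 280, 50, 0.81, 100]],
  ],
)

```text
time: 6.9
tool_pos: [0.4949, -0.1303, 0.2619]
ee_rot: [3.139, -0.006, 0.661]
wrist_force: [0.7, -1.1, 0.1]
width: 0.0942
```

Request:
step_arm(
  plan=[
    [[43, 262, 0, 0.817, 100], [43, 262, 0, 0.817, 100], [43, 262, 0, 0.817, 100], [43, 262, 0, 0.817, 100], [43, 262, 0, 0.817, 100], [43, 262, 0, 0.817, 100], [43, 262, 0, 0.817, 100], [43, 262, 0, 0.817, 100]],
  ],
)

```text
time: 7.57
tool_pos: [0.5368, 0.1291, 0.2585]
ee_rot: [3.141, -0.001, 1.474]
wrist_force: [-1.0, -1.1, 0.3]
width: 0.094
```

Run:
```python
from bench import robot
o=robot.get_obs();print(o['time'],o['tool_pos'],o['ee_rot'])
from h import *
s=snap('top');f=s['frame'][160:330,220:540,::-1];cv2.imwrite('pics/d.png',cv2.resize(f,None,fx=2.5,fy=2.5,interpolation=cv2.INTER_CUBIC))
```

```text
7.5667 [0.53677104 0.12909803 0.25850525] [ 3.14104319e+00 -1.07079666e-03  1.47404817e+00]
```

View pics/d.png

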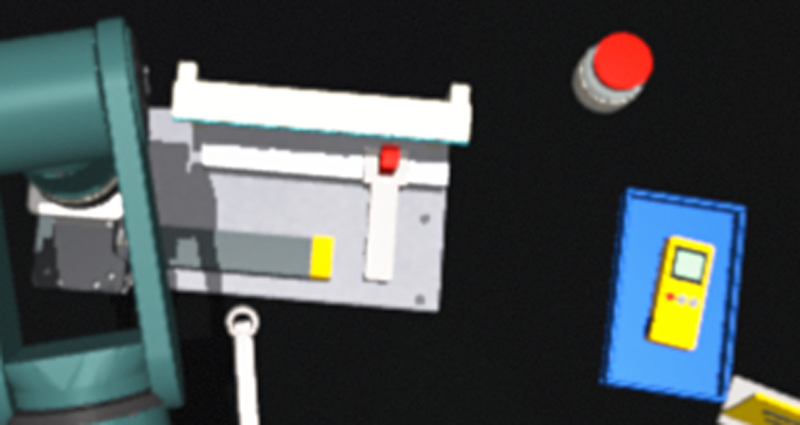

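Picture 6 shows the detector flat in the tray (crop 680,290) and the bed clear. I'll go down on the heatsink's leg next.

Request:
step_arm(
  plan=[
    [[-1, 0, -40, -0.005, 100], [-1, 0, -80, -0.005, 100], [-1, 0, -115, -0.005, 100], [-1, 0, -140, -0.005, 100], [-1, 0, -151, -0.005, 100], [-1, 0, -151, -0.005, 100], [-1, 0, -151, -0.005, 100]],
  ],
)

```text
time: 8.2
tool_pos: [0.5361, 0.1248, 0.1085]
ee_rot: [3.14, 0.0, 1.46]
wrist_force: [0.7, 0.8, 0.2]
width: 0.0941
```

Request:
step_arm(
  plan=[
    [[0, 0, 0, 0, 0], [0, 0, 0, 0, 0], [0, 0, 0, 0, 0], [0, 0, 0, 0, 0], [0, 0, 0, 0, 0], [0, 0, 0, 0, 0], [0, 0, 0, 0, 0], [0, 0, 0, 0, 0]],
  ],
)

```text
time: 8.87
tool_pos: [0.5355, 0.126, 0.1079]
ee_rot: [3.141, -0.0, 1.463]
wrist_force: [-0.2, 0.3, 2.3]
width: 0.056
```

Run:
```python
from bench import robot
o=robot.get_obs();print(o['time'],o['tool_pos'],o['ee_rot'],o['wrist_force'],o['width'])
from h import *
s=snap('scene');f=s['frame'][180:340,260:400,::-1];cv2.imwrite('pics/e.png',cv2.resize(f,None,fx=3.7,fy=3.7,interpolation=cv2.INTER_CUBIC))
```

```text
8.8667 [0.53551853 0.12601655 0.10787078] [ 3.14117420e+00 -1.26562469e-04  1.46296144e+00] [-0.16776786  0.26462227  2.26527522] 0.05600626213990188
```

View pics/e.png

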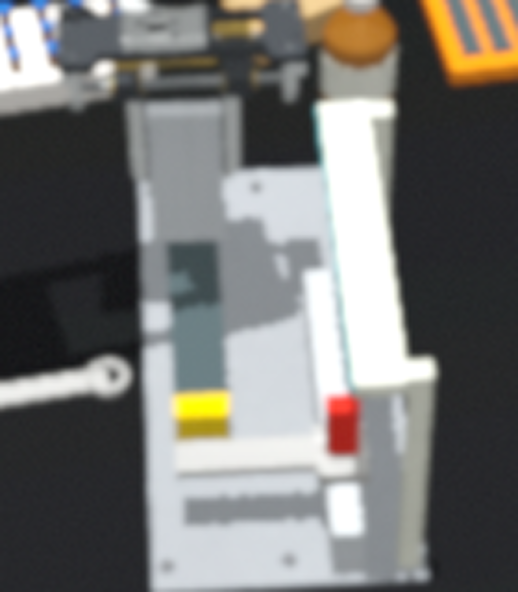

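Picture 7 shows the fingers astride the standing leg (crop 185,110); the width reads 56.0 mm, so the grip is good. I'll begin the roll about the corner with a slight downward bias.

Request:
step_arm(
  plan=[
    [[0, 0, -2, 0, 0], [-0.5, -5, -2, 0, 0], [-1, -10, -2.3, 0, 0], [-1.5, -15, -2.5, 0, 0], [-2, -20, -3.5, 0, 0], [-2.6, -25, -4.5, 0, 0], [-3.1, -30, -5.5, 0, 0], [-3.1, -30, -5.5, 0, 0]],
  ],
)

```text
time: 9.58
tool_pos: [0.534, 0.0983, 0.106]
ee_rot: [3.136, -0.007, 1.463]
wrist_force: [-2.1, 4.0, 11.3]
width: 0.0559
```

Run:
```python
from bench import robot
o=robot.get_obs();print(o['time'],o['tool_pos'],o['ee_rot'],o['wrist_force'],o['wrist_torque'],o['width'])
from h import *
s=snap('scene');f=s['frame'][180:340,260:400,::-1]
t=snap('top');g=t['frame'][180:300,220:400,::-1]
a=cv2.resize(f,(420,480),interpolation=cv2.INTER_CUBIC);b=cv2.resize(g,(378,252),interpolation=cv2.INTER_CUBIC)
im=np.zeros((480,800,3),np.uint8);im[:,:420]=a;im[:252,422:800]=b;cv2.imwrite('pics/f.png',im)
```

```text
9.5833 [0.53403656 0.09832705 0.1059777 ] [ 3.1363735  -0.00677687  1.46294135] [-2.11134749  3.98908585 11.32753065] [ 1.21653352  0.51477942 -0.01364563] 0.05590209582819846
```

View pics/f.png

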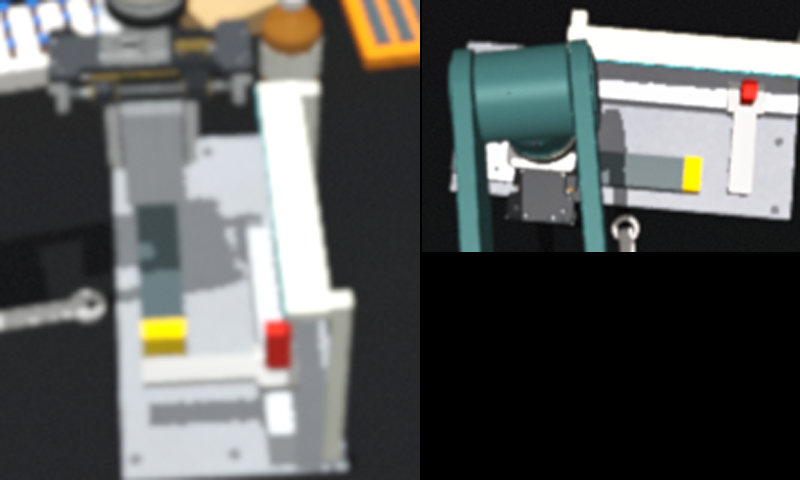

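Picture 8 (scene left, top right) shows the leg tilting: the foot moved only about 5–10 mm while the grip moved 28 mm, and the corner is pressed down at 11 N. I'll continue the arc.

Request:
step_arm(
  plan=[
    [[-0.5, -5, -2, 0, 0], [-1.2, -12, -4.5, 0, 0], [-2, -19, -7.7, 0, 0], [-2.7, -26, -11.5, 0, 0], [-3.3, -32, -15.5, 0, 0], [-3.9, -38, -20.5, 0, 0], [-4.4, -43, -25.7, 0, 0], [-4.4, -43, -25.7, 0, 0]],
  ],
)

```text
time: 10.35
tool_pos: [0.5314, 0.047, 0.0833]
ee_rot: [3.13, 0.009, 1.46]
wrist_force: [-5.9, -13.3, 24.4]
width: 0.056
```

Run:
```python
from bench import robot
o=robot.get_obs();print(o['time'],o['tool_pos'],o['ee_rot'],o['wrist_force'],o['wrist_torque'],o['width'])
```

```text
10.35 [0.53136962 0.04697625 0.08331388] [3.13045601 0.0092144  1.46034008] [ -5.91958442 -13.31753611  24.38471923] [-1.57636799  0.95490317  0.08554204] 0.05595786679563177
```

Request:
step_arm(
  plan=[
    [[-0.4, -4, -2, 0, 0], [-0.8, -8, -6.5, 0, 0], [-1.2, -12, -11, 0, 0], [-1.6, -15.5, -17.5, 0, 0], [-1.9, -18.5, -24, 0, 0], [-2.2, -21, -31, 0, 0], [-2.2, -21, -31, 0, 0]],
  ],
)

```text
time: 10.93
tool_pos: [0.5271, 0.0294, 0.046]
ee_rot: [3.138, 0.003, 1.461]
wrist_force: [1.5, -5.2, 4.5]
width: 0.0559
```

Run:
```python
from bench import robot
o=robot.get_obs();print(o['time'],o['tool_pos'],o['ee_rot'],o['wrist_force'],o['wrist_torque'],o['width'])
from h import *
s=snap('scene');f=s['frame'][180:340,260:400,::-1]
t=snap('top');g=t['frame'][180:300,220:400,::-1]
a=cv2.resize(f,(420,480),interpolation=cv2.INTER_CUBIC);b=cv2.resize(g,(378,252),interpolation=cv2.INTER_CUBIC)
im=np.zeros((480,800,3),np.uint8);im[:,:420]=a;im[:252,422:800]=b;cv2.imwrite('pics/g.png',im)
```

```text
10.9333 [0.52705073 0.02940931 0.04599316] [3.13785579e+00 3.00067284e-03 1.46061157e+00] [ 1.45894923 -5.2201923   4.50811917] [-0.46164863 -0.2890346  -0.17066832] 0.05594027360123068
```

View pics/g.png

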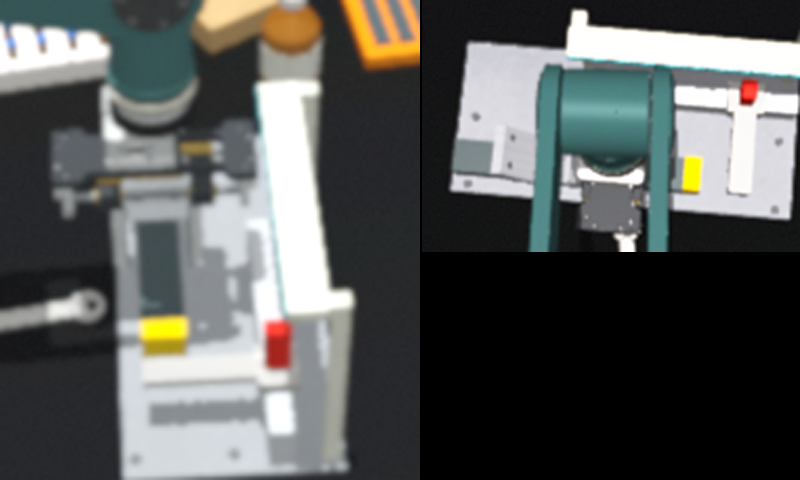

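Picture 9 shows the short leg swung nearly upright (top view, 500,150) and the long leg close to the bed, with the corner still loaded at 4.5 N. I'll finish the roll now.

Request:
step_arm(
  plan=[
    [[-0.2, -2, -4, 0, 0], [-0.3, -3, -9, 0, 0], [-0.4, -4, -14, 0, 0], [-0.5, -4.5, -19, 0, 0], [-0.5, -4.5, -22, 0, 0], [-0.5, -4.5, -23, 0, 0], [-0.5, -4.5, -23, 0, 0]],
  ],
)

```text
time: 11.62
tool_pos: [0.5248, 0.0276, 0.0216]
ee_rot: [-3.14, -0.0, 1.463]
wrist_force: [-0.2, -2.7, 1.8]
width: 0.0557
```

Run:
```python
from bench import robot
o=robot.get_obs();print(o['time'],o['tool_pos'],o['ee_rot'],o['wrist_force'],o['wrist_torque'],o['width'])
```

```text
11.6167 [0.52481723 0.02763754 0.02160312] [-3.14041635e+00 -2.26008969e-04  1.46285094e+00] [-0.16154689 -2.7291213   1.80528832] [-0.23142214 -0.11565285 -0.0483742 ] 0.05572538913433753
```

Request:
step_arm(
  plan=[
    [[0, 0, -2, 0, 0], [0, 0, -4, 0, 0], [0, 0, -4, 0, 0]],
  ],
)

```text
time: 11.87
tool_pos: [0.525, 0.0276, 0.0178]
ee_rot: [-3.141, -0.0, 1.463]
wrist_force: [0.3, -2.9, 2.5]
width: 0.0555
```

Run:
```python
from bench import robot
o=robot.get_obs();print(o['time'],o['tool_pos'],o['wrist_force'],o['wrist_torque'],o['width'])
from h import *
s=snap('scene');t=snap('top')
f=s['frame'][195:320,275:375,::-1];g=t['frame'][195:275,225:325,::-1]
a=cv2.resize(f,(400,500),interpolation=cv2.INTER_CUBIC);b=cv2.resize(g,(400,320),interpolation=cv2.INTER_CUBIC)
im=np.zeros((500,800,3),np.uint8);im[:,:400]=a;im[:320,400:800]=b;cv2.imwrite('pics/i.png',im)
```

```text
11.8667 [0.52501373 0.027607   0.01780146] [ 0.28523001 -2.91158574  2.48182579] [-0.25233129 -0.16623467 -0.04824544] 0.05551228693387567
```

View pics/i.png

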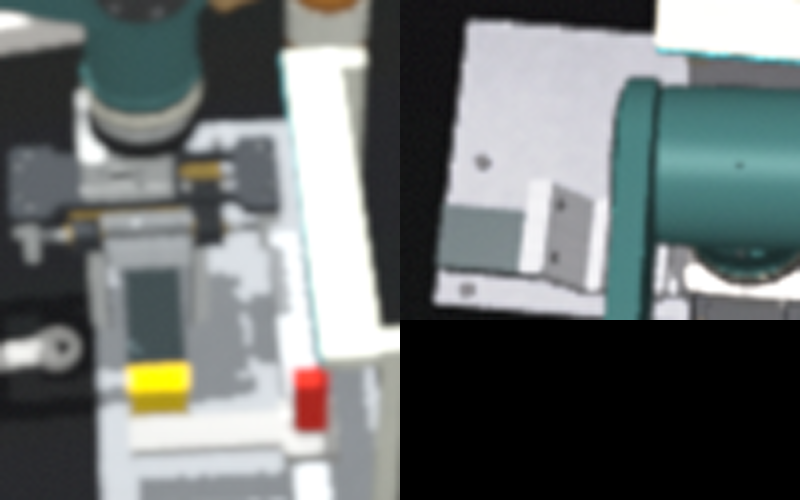

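Picture 10 (top half) shows the short leg's inner face foreshortened, with the tip at crop 527–550 and the holes near 557. The leg may not be quite flat yet, so I'll fit the tilt.

```bash
cat > tilt.py <<'E'
from m import *
jp=[.532,.0817,-.1029]
def hs(th,yc,P,zc=40.):  # P=(x, yb along short, zl along long)
    x,a,b=P; return W(jp,(x-1,yc+a*np.cos(th)-b*np.sin(th),zc+b*np.cos(th)+a*np.sin(th)))
E
python3 - <<'E'
from tilt import *
tp=lambda U,V:((U-400+.5)/4-.5+225,(V+.5)/4-.5+195)
sp=lambda U,V:((U+.5)/4-.5+275,(V+.5)/4-.5+195)
obs=[(T,tp(527,183),(28,80,0),0),(T,tp(550,180),(28,80,14),0),(T,tp(545,272),(-28,80,14),0),(T,tp(524,270),(-28,80,0),0),(T,tp(602,200),(28,14,24),None)]
def f(p,full=0):
    r=[]
    for s,uv,P,k in obs:
        if k is None: continue
        r.append(proj(s,hs(p[0],p[1],P,p[2]))[0]-uv)
    return np.concatenate(r)
for zc in(40,):
    g=lambda q:f([q[0],q[1],zc]); r=least_squares(g,[1.4,30]);print(zc,np.degrees(r.x[0]),r.x[1],g(r.x).reshape(-1,2).round(1).tolist())
th,yc=r.x
for th2 in(th,np.radians(80),np.pi/2):
  for n,P in(('end up',(0,14,130)),('end low',(0,0,130))):
    print(np.degrees(th2),n,(proj(S,hs(th2,yc,P))[0]-[275,195])*4)
  print('hole',(proj(T,hs(th2,yc,(20,62,14)))[0]-[225,195])*4+[400,0],'fin top',(proj(T,hs(th2,yc,(28,26,24)))[0]-[225,195])*4+[400,0])
E
```

```text
40 71.53354082023948 59.747467235390204 [[1.0, -0.7], [0.5, 0.1], [-0.7, 0.1], [-0.8, 0.5]]
71.53354082023948 end up [145.59915697 245.92496049]
71.53354082023948 end low [146.4679583  264.32718828]
hole [561.84944536 197.70034498] fin top [602.35129244 196.31408542]
80.0 end up [146.8272783  271.69149756]
80.0 end low [147.57204699 288.26356448]
hole [577.14496068 198.86536206] fin top [610.063088   197.59060685]
90.0 end up [148.06269734 298.98276722]
90.0 end low [148.63953212 312.8893235 ]
hole [595.35557674 200.72812056] fin top [618.39202057 199.24997812]
```

```bash
cat > prof.py <<'E'
from h import *
from bench import robot
t=snap('top');s=snap('scene');g=t['frame'].mean(2);c=s['frame'].mean(2)
print('top row250 c245-292',g[248:253,245:292].mean(0).round().astype(int).tolist())
print('scene col306-314 r240-290',c[240:290,306:316].mean(1).round().astype(int).tolist())
o=robot.get_obs();print(o['time'],o['tool_pos'].round(4),o['wrist_force'].round(1),o['wrist_torque'].round(2),o['width'].round(4))
E
python3 prof.py
```

```text
top row250 c245-292 [131, 132, 132, 132, 133, 133, 133, 134, 134, 136, 159, 212, 239, 242, 242, 239, 220, 168, 150, 150, 151, 153, 154, 153, 154, 153, 153, 171, 218, 241, 241, 214, 147, 114, 111, 113, 113, 113, 114, 113, 103, 65, 43, 55, 76, 86, 87]
scene col306-314 r240-290 [166, 175, 171, 155, 128, 92, 84, 119, 155, 175, 176, 158, 136, 132, 151, 168, 174, 172, 169, 168, 160, 139, 109, 87, 81, 81, 81, 81, 81, 81, 81, 81, 81, 82, 82, 82, 82, 83, 84, 86, 90, 91, 90, 87, 92, 123, 164, 184, 186, 184]Traceback (most recent call last):
  File "prof.py", line 6, in <module>
    o=robot.get_obs();print(o['time'],o['tool_pos'].round(4),o['wrist_force'].round(1),o['wrist_torque'].round(2),o['width'].round(4))
                                                                                                                  ^^^^^^^^^^^^^^^^
AttributeError: 'float' object has no attribute 'round'
```

Request:
step_arm(
  plan=[
    [[0, 0, -3, 0, 0], [0, 0, -6, 0, 0], [0, 0, -6, 0, 0]],
  ],
)

```text
time: 12.32
tool_pos: [0.5252, 0.0274, 0.0116]
ee_rot: [-3.142, -0.0, 1.462]
wrist_force: [-0.2, -2.2, 1.2]
width: 0.0556
```

```bash
python3 prof.py
```

```text
top row250 c245-292 [132, 132, 132, 132, 133, 133, 133, 134, 134, 134, 137, 165, 222, 242, 244, 243, 242, 226, 164, 140, 141, 142, 143, 144, 143, 142, 145, 180, 234, 245, 243, 218, 153, 111, 110, 112, 112, 112, 113, 113, 109, 86, 54, 48, 68, 85, 89]
scene col306-314 r240-290 [149, 156, 168, 177, 171, 152, 120, 86, 92, 133, 164, 174, 166, 144, 127, 135, 160, 174, 176, 172, 168, 166, 157, 133, 102, 85, 82, 82, 81, 81, 81, 82, 82, 82, 83, 83, 83, 83, 85, 86, 90, 92, 90, 88, 93, 124, 165, 185, 186, 184]Traceback (most recent call last):
  File "prof.py", line 6, in <module>
    o=robot.get_obs();print(o['time'],o['tool_pos'].round(4),o['wrist_force'].round(1),o['wrist_torque'].round(2),o['width'].round(4))
                                                                                                                  ^^^^^^^^^^^^^^^^
AttributeError: 'float' object has no attribute 'round'
```

Request:
step_arm(
  plan=[
    [[0.4, 3.7, 9.3, 0, 0], [0.6, 6, 14, 0, 0], [0.8, 8, 18.5, 0, 0], [1.1, 10.8, 23, 0, 0], [1.4, 13.4, 27.4, 0, 0], [1.7, 16.4, 31.6, 0, 0], [2, 19.5, 35.6, 0, 0], [2, 19.5, 35.6, 0, 0]],
  ],
)

```text
time: 13.08
tool_pos: [0.5279, 0.0476, 0.049]
ee_rot: [3.14, -0.001, 1.463]
wrist_force: [0.8, 0.0, -3.0]
width: 0.0556
```

```bash
sed -i "s/o\['width'\].round(4)/o['width']/" prof.py; python3 prof.py
```

```text
top row250 c245-292 [132, 154, 202, 227, 229, 226, 217, 200, 196, 198, 197, 197, 198, 199, 199, 200, 200, 201, 200, 192, 159, 124, 115, 116, 116, 117, 117, 117, 108, 74, 47, 44, 53, 67, 73, 73, 74, 73, 73, 72, 72, 72, 73, 72, 72, 72, 72]
scene col306-314 r240-290 [126, 148, 164, 173, 177, 178, 174, 159, 126, 92, 77, 75, 75, 75, 75, 76, 75, 76, 76, 76, 76, 76, 76, 76, 77, 77, 78, 78, 78, 77, 78, 78, 79, 83, 89, 94, 97, 96, 89, 82, 81, 88, 106, 124, 136, 155, 180, 189, 182, 176]
13.1833 [0.5277 0.0472 0.0483] [ 1.2  0.5 -3.6] [-0.1  -0.2  -0.03] 0.05590173879253068
```

```bash
cat > pose.py <<'E'
from tilt import *
FT=[28.]
def model(th,yc,zc):
    x0=1
    A=lambda P:proj(T,hs(th,yc,P,zc))[0]
    return np.array([A((0,80,0))[0],A((0,80,14))[0],A((0,26,FT[0]))[0],proj(S,hs(th,yc,(0,0,130),zc))[0][1]])
def solve(ob,zc=None,g=(1.2,60)):
    ob=np.array(ob,float);m=~np.isnan(ob)
    f=(lambda q:(model(q[0],q[1],zc)-ob)[m]) if zc else (lambda q:(model(*q)-ob)[m])
    r=least_squares(f,list(g)+([] if zc else [40.]));return np.degrees(r.x[0]).round(1),r.x[1:].round(1),f(r.x).round(2)
E
python3 - <<'E'
from pose import *
import pose
s1=[255.5,261.7,276.5,262.3];s2=[256.6,262.5,276.6,263.6];s3=[246.5,251.3,265,248.]
for t in(26,28,30):
    pose.FT[0]=t;print(t)
    for s in(s1,s2,s3): print(solve(s,40.),solve(s))
E
```

```text
26
(np.float64(72.1), array([59.2]), array([ 1.14,  0.23, -0.96, -0.67])) (np.float64(66.4), array([55.2, 24.7]), array([ 0.71, -0.54, -0.16, -0.02]))
(np.float64(74.1), array([59.8]), array([ 0.86,  0.35, -0.82, -0.65])) (np.float64(69.1), array([56.3, 26.8]), array([ 0.45, -0.35, -0.09, -0.01]))
(np.float64(60.4), array([72.9]), array([-1.25, -1.45,  2.15,  0.96])) (np.float64(75.0), array([82.7, 76.7]), array([-0.4 ,  0.33,  0.06,  0.01]))
28
(np.float64(73.0), array([60.9]), array([ 0.91,  0.04, -0.67, -0.47])) (np.float64(69.1), array([58.1, 29.9]), array([ 0.61, -0.48, -0.13, -0.02]))
(np.float64(75.1), array([61.6]), array([ 0.64,  0.16, -0.55, -0.44])) (np.float64(71.8), array([59.2, 31.6]), array([ 0.36, -0.29, -0.06, -0.01]))
(np.float64(61.0), array([74.]), array([-1.47, -1.64,  2.49,  1.1 ])) (np.float64(77.6), array([85.7, 81. ]), array([-0.47,  0.4 ,  0.07,  0.01]))
30
(np.float64(73.9), array([62.6]), array([ 0.69, -0.14, -0.39, -0.26])) (np.float64(71.9), array([61.1, 34.8]), array([ 0.52, -0.42, -0.1 , -0.01]))
(np.float64(76.1), array([63.4]), array([ 0.43, -0.02, -0.28, -0.22])) (np.float64(74.5), array([62.3, 36. ]), array([ 0.28, -0.23, -0.05, -0.01]))
(np.float64(61.5), array([75.1]), array([-1.7 , -1.84,  2.83,  1.23])) (np.float64(80.2), array([88.7, 85. ]), array([-0.53,  0.45,  0.06,  0.01]))
```

The fit shows the part stayed rigid in the grip when I raised it: the corner sits about 37 mm above the bed. I'll put it straight back down the way it came, then let the leg down by very small grip releases.

Request:
step_arm(
  plan=[
    [[-0.6, -6, -8, 0, 0], [-1.1, -11, -16, 0, 0], [-1.6, -16, -24, 0, 0], [-1.9, -19, -30, 0, 0], [-2, -19.5, -35, 0, 0], [-2, -19.5, -38, 0, 0], [-2, -19.5, -39, 0, 0], [-2, -19.5, -39, 0, 0]],
  ],
)

```text
time: 13.85
tool_pos: [0.5251, 0.0267, 0.0088]
ee_rot: [-3.141, 0.001, 1.463]
wrist_force: [-1.8, -2.2, 1.3]
width: 0.0556
```

```bash
python3 prof.py
```

```text
top row250 c245-292 [132, 131, 132, 132, 132, 133, 133, 134, 135, 135, 135, 141, 183, 236, 245, 244, 245, 240, 201, 148, 135, 136, 138, 138, 138, 137, 140, 178, 235, 246, 245, 228, 160, 116, 111, 112, 112, 112, 112, 112, 111, 97, 59, 45, 63, 84, 90]
scene col306-314 r240-290 [150, 149, 157, 168, 176, 170, 150, 117, 84, 97, 140, 172, 182, 170, 145, 127, 137, 163, 176, 177, 171, 167, 165, 156, 131, 101, 85, 82, 82, 81, 82, 82, 82, 82, 82, 83, 83, 83, 84, 86, 89, 92, 94, 91, 94, 124, 165, 185, 186, 184]
13.95 [0.5252 0.0271 0.0091] [ 0.  -2.6  0.5] [-0.25  0.02  0.08] 0.0559665162269862
```

Request:
step_arm(
  plan=[
    [[0, 0, 0, 0, 59.2], [0, 0, 0, 0, 59.4]],
  ],
)

```text
time: 14.12
tool_pos: [0.5253, 0.0274, 0.0091]
ee_rot: [3.141, 0.0, 1.463]
wrist_force: [-1.3, -4.3, 0.6]
width: 0.0558
```

```bash
python3 prof.py
```

```text
top row250 c245-292 [131, 131, 132, 132, 132, 133, 133, 134, 135, 134, 136, 153, 207, 242, 245, 244, 245, 235, 174, 137, 135, 138, 138, 139, 138, 138, 147, 196, 242, 247, 242, 201, 145, 114, 111, 112, 111, 112, 112, 112, 108, 85, 53, 48, 69, 86, 90]
scene col306-314 r240-290 [151, 152, 161, 169, 173, 166, 147, 113, 83, 102, 144, 170, 174, 161, 140, 126, 139, 165, 176, 176, 170, 167, 164, 154, 127, 97, 84, 82, 81, 81, 81, 82, 82, 83, 82, 83, 83, 84, 85, 88, 90, 88, 86, 85, 92, 124, 165, 185, 186, 184]
14.2167 [0.5253 0.0274 0.009 ] [ 0.4 -2.5  1. ] [-0.29  0.02  0.06] 0.05601812405585581
```

Request:
step_arm(
  plan=[
    [[0, 0, 0, 0, 59.6]],
  ],
)

```text
time: 14.3
tool_pos: [0.5253, 0.0274, 0.009]
ee_rot: [3.141, 0.0, 1.463]
wrist_force: [-0.5, -2.6, 0.6]
width: 0.0555
```

```bash
python3 prof.py
```

```text
top row250 c245-292 [131, 132, 132, 132, 133, 134, 133, 134, 134, 135, 136, 152, 205, 241, 245, 244, 245, 236, 174, 137, 136, 137, 138, 139, 138, 138, 147, 196, 242, 247, 242, 205, 147, 115, 111, 111, 112, 112, 112, 112, 108, 86, 54, 48, 67, 86, 90]
scene col306-314 r240-290 [150, 151, 160, 170, 175, 167, 148, 114, 83, 101, 143, 169, 175, 162, 140, 126, 138, 163, 176, 176, 170, 167, 164, 154, 127, 97, 84, 82, 81, 81, 81, 82, 82, 82, 83, 83, 83, 84, 85, 88, 89, 89, 87, 85, 92, 124, 165, 185, 186, 185]
14.4 [0.5253 0.0274 0.009 ] [-0.9 -1.6  1.6] [-0.3   0.    0.01] 0.05560720962620554
```

Request:
step_arm(
  plan=[
    [[0, 0, 0, 0, 59.8]],
  ],
)

```text
time: 14.48
tool_pos: [0.5253, 0.0274, 0.009]
ee_rot: [3.141, 0.0, 1.463]
wrist_force: [-0.6, -2.7, 0.2]
width: 0.0557
```

```bash
python3 prof.py
```

```text
top row250 c245-292 [131, 132, 132, 132, 132, 133, 133, 134, 135, 135, 136, 152, 205, 241, 245, 244, 245, 236, 175, 138, 136, 137, 138, 139, 138, 138, 147, 196, 242, 247, 242, 205, 147, 115, 111, 112, 111, 112, 112, 112, 109, 91, 56, 47, 66, 86, 90]
scene col306-314 r240-290 [151, 151, 160, 169, 174, 168, 148, 115, 84, 100, 142, 169, 175, 162, 140, 126, 138, 164, 176, 176, 170, 167, 164, 154, 128, 98, 84, 82, 81, 82, 81, 82, 82, 83, 83, 83, 83, 83, 84, 86, 89, 88, 86, 85, 92, 124, 165, 185, 185, 185]
14.5833 [0.5253 0.0274 0.0089] [-0.8 -2.3  0.9] [-0.33 -0.04  0.03] 0.055894292327734366
```

Request:
step_arm(
  plan=[
    [[0, 0, 0, 0, 60.1]],
  ],
)

```text
time: 14.67
tool_pos: [0.5253, 0.0279, 0.0088]
ee_rot: [3.142, -0.001, 1.463]
wrist_force: [-0.5, -0.3, -0.3]
width: 0.0567
```

```bash
python3 prof.py
```

```text
top row250 c245-292 [132, 131, 132, 132, 133, 133, 133, 134, 135, 135, 136, 136, 137, 137, 137, 138, 141, 174, 236, 253, 253, 253, 254, 253, 199, 118, 100, 114, 189, 252, 255, 255, 255, 188, 116, 110, 111, 112, 112, 112, 108, 86, 54, 49, 69, 87, 90]
scene col306-314 r240-290 [149, 150, 159, 168, 172, 165, 145, 111, 81, 95, 128, 148, 154, 149, 136, 125, 139, 169, 184, 188, 188, 188, 186, 183, 180, 182, 185, 186, 181, 169, 158, 148, 132, 107, 89, 83, 83, 84, 85, 88, 91, 92, 88, 86, 92, 124, 165, 185, 186, 185]
14.7667 [0.5252 0.0281 0.0087] [-0.5 -0.   0.5] [-0.01 -0.07  0.  ] 0.05646965952413542
```

Request:
step_arm(
  plan=[
    [[0, 0, 0, 0, 60.5], [0, 0, 0, 0, 0]],
  ],
)

```text
time: 14.93
tool_pos: [0.5253, 0.0279, 0.0088]
ee_rot: [3.141, -0.001, 1.463]
wrist_force: [0.8, 0.1, -0.3]
width: 0.0556
```

```bash
python3 prof.py
```

```text
top row250 c245-292 [131, 131, 132, 132, 133, 133, 133, 134, 134, 135, 136, 136, 137, 138, 138, 139, 140, 140, 144, 185, 245, 255, 254, 254, 255, 255, 201, 111, 112, 208, 255, 255, 255, 194, 116, 111, 111, 111, 112, 112, 108, 87, 54, 49, 71, 87, 90]
scene col306-314 r240-290 [149, 150, 159, 169, 174, 167, 147, 113, 82, 94, 128, 148, 154, 149, 136, 124, 139, 168, 184, 188, 188, 188, 186, 183, 180, 182, 185, 185, 181, 169, 158, 148, 132, 107, 89, 83, 83, 84, 85, 88, 91, 92, 88, 86, 92, 124, 165, 185, 186, 185]
15.0333 [0.5253 0.0279 0.0088] [ 0.4  0.8 -0.6] [ 0.14 -0.12 -0.01] 0.05534479491489454
```

Run:
```python
from pose import *
import pose
for t in(26,28):
    pose.FT[0]=t;print(solve([264.2,271.2,278.3,272.7],40.),solve([264.2,271.2,278.3,272.7]))
```

```text
(np.float64(89.7), array([62.7]), array([ 0.84, -0.35, -0.23, -0.42])) (np.float64(88.5), array([61.9, 36.4]), array([ 0.63, -0.59, -0.03, -0.01]))
(np.float64(91.3), array([65.1]), array([ 0.71, -0.46, -0.12, -0.22])) (np.float64(90.7), array([64.8, 38.2]), array([ 0.61, -0.58, -0.02, -0.01]))
```

Request:
step_arm(
  plan=[
    [[0, 0, 0, 0, 72], [0, 0, 0, 0, 72], [0, 0, 4, 0, 72], [1, 10, 10, 0, 72], [2.5, 25, 18, 0, 72], [4.6, 45.5, 19, 0, 72], [4.6, 45.5, 19, 0, 72], [4.6, 45.5, 19, 0, 72]],
  ],
)

```text
time: 15.7
tool_pos: [0.5302, 0.0739, 0.0287]
ee_rot: [3.14, 0.0, 1.465]
wrist_force: [-0.1, -0.3, -0.2]
width: 0.0679
```

Request:
step_arm(
  plan=[
    [[0, 0, 0, 0, 0], [0, 0, 0, 0, 0], [0, 0, 0, 0, 0], [0, 0, 0, 0, 0], [0, 0, 0, 0, 0]],
  ],
)

```text
time: 16.12
tool_pos: [0.5298, 0.0724, 0.0278]
ee_rot: [-3.142, 0.0, 1.462]
wrist_force: [0.3, -0.6, 0.3]
width: 0.0558
```

```bash
python3 prof.py
python3 - <<'E'
from bench import robot; o=robot.get_obs();print(o['ee_rot'])
from h import *
s=snap('scene');t=snap('top')
f=s['frame'][195:320,275:375,::-1];g=t['frame'][195:275,225:325,::-1]
a=cv2.resize(f,(400,500),interpolation=cv2.INTER_CUBIC);b=cv2.resize(g,(400,320),interpolation=cv2.INTER_CUBIC)
im=np.zeros((500,800,3),np.uint8);im[:,:400]=a;im[:320,400:800]=b;cv2.imwrite('pics/j.png',im)
E
```

```text
top row250 c245-292 [132, 132, 133, 132, 133, 133, 134, 135, 129, 114, 113, 114, 114, 114, 115, 115, 114, 99, 61, 43, 52, 69, 80, 81, 81, 81, 80, 80, 79, 79, 79, 79, 79, 78, 78, 78, 78, 77, 77, 77, 76, 77, 76, 76, 76, 75, 75]
scene col306-314 r240-290 [141, 153, 161, 162, 158, 159, 164, 160, 157, 161, 162, 157, 159, 164, 160, 155, 159, 171, 179, 181, 182, 181, 180, 179, 184, 193, 198, 196, 184, 166, 152, 142, 126, 102, 88, 95, 112, 122, 125, 125, 125, 125, 125, 126, 131, 154, 183, 194, 190, 184]
16.2167 [0.5298 0.0724 0.0278] [ 1.  -0.9 -1. ] [-0.15 -0.11 -0.01] 0.055683356438322174
[-3.14150120e+00  4.82393217e-04  1.46228457e+00]
```

Request:
step_arm(
  plan=[
    [[-1, -9, -0.5, 0.003, 0], [-1.9, -18, -0.5, 0.006, 0], [-2.8, -27, -0.5, 0.006, 0], [-3.7, -36, -0.5, 0.006, 0], [-4.6, -45, -0.5, 0.006, 0], [-5.4, -52, -0.5, 0.006, 0], [-5.4, -52, -0.5, 0.006, 0]],
  ],
)

```text
time: 16.9
tool_pos: [0.5245, 0.0186, 0.0278]
ee_rot: [3.141, 0.002, 1.467]
wrist_force: [-0.1, -1.5, 3.9]
width: 0.0559
```

Request:
step_arm(
  plan=[
    [[-0.3, -3, 0, 0, 0], [-0.5, -5, 0, 0, 0], [-0.5, -5, 0, 0, 0]],
  ],
)

```text
time: 17.15
tool_pos: [0.5242, 0.0159, 0.0278]
ee_rot: [3.141, -0.0, 1.469]
wrist_force: [0.3, 4.8, 5.7]
width: 0.0561
```

```bash
python3 prof.py|tail -2
```

```text
scene col306-314 r240-290 [161, 168, 172, 165, 147, 113, 81, 92, 125, 147, 151, 143, 130, 121, 125, 144, 162, 169, 166, 163, 168, 169, 164, 164, 170, 168, 163, 165, 171, 167, 161, 165, 178, 186, 188, 188, 188, 187, 185, 186, 197, 210, 205, 190, 178, 170, 180, 191, 185, 178]
17.25 [0.5242 0.0159 0.0278] [0.6 3.4 5.1] [ 0.47  0.09 -0.11] 0.05604627530623084
```

Request:
step_arm(
  plan=[
    [[-0.2, -2, 0.5, 0, 0], [-0.4, -4, 0.5, 0, 0], [-0.4, -4, 0.5, 0, 0]],
  ],
)

```text
time: 17.5
tool_pos: [0.5235, 0.0119, 0.0278]
ee_rot: [3.142, 0.0, 1.469]
wrist_force: [-0.1, 3.6, 3.5]
width: 0.0555
```

```bash
python3 prof.py|tail -2
python3 - <<'E'
from h import *
s=snap('scene');t=snap('top')
f=s['frame'][195:320,275:375,::-1];g=t['frame'][195:275,240:340,::-1]
a=cv2.resize(f,(400,500),interpolation=cv2.INTER_CUBIC);b=cv2.resize(g,(400,320),interpolation=cv2.INTER_CUBIC)
im=np.zeros((500,800,3),np.uint8);im[:,:400]=a;im[:320,400:800]=b;cv2.imwrite('pics/k.png',im)
E
```

```text
scene col306-314 r240-290 [150, 159, 169, 176, 169, 149, 116, 82, 89, 122, 145, 151, 144, 131, 122, 125, 142, 161, 170, 167, 163, 167, 169, 165, 164, 169, 169, 163, 165, 171, 168, 162, 164, 176, 185, 188, 188, 188, 187, 185, 185, 197, 210, 205, 192, 181, 172, 171, 177, 178]
17.6 [0.5235 0.0119 0.0278] [-0.4  4.1  3.5] [ 0.58 -0.09  0.05] 0.05614687486656544
```

View pics/k.png

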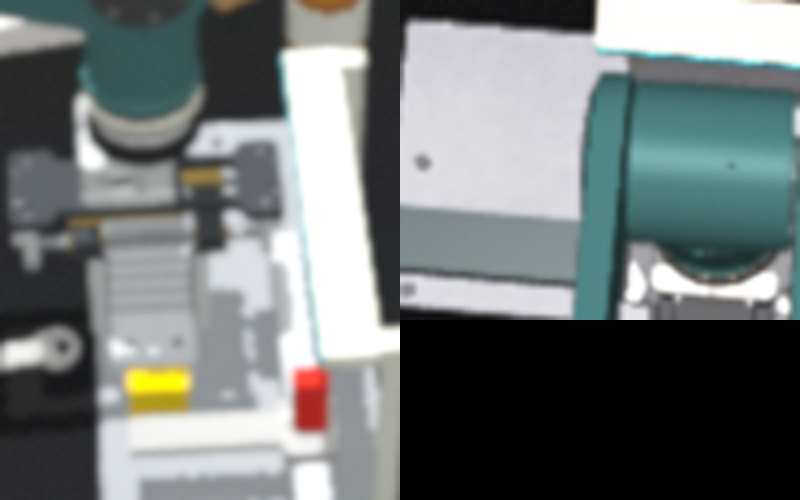

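Picture 11 shows the heatsink lying flat, fins up, with its leg end just short of the stop (crop 158,368). I'll push on until the stop is felt.

Request:
step_arm(
  plan=[
    [[-0.2, -2, 0, 0, 0], [-0.4, -4, 0, 0, 0], [-0.5, -5, 0, 0, 0], [-0.5, -5, 0, 0, 0]],
  ],
)

```text
time: 18.03
tool_pos: [0.5232, 0.0093, 0.0278]
ee_rot: [-3.142, -0.005, 1.469]
wrist_force: [2.3, 10.5, 2.8]
width: 0.0555
```

Request:
step_arm(
  plan=[
    [[-0.2, -2, 0, 0, 0], [-0.4, -4, 0, 0, 0], [-0.4, -4, 0, 0, 0]],
  ],
)

```text
time: 18.28
tool_pos: [0.5231, 0.0089, 0.0278]
ee_rot: [3.141, -0.012, 1.469]
wrist_force: [3.3, 18.1, 1.9]
width: 0.0558
```

The stop is reached: the arm stalled and the force rose to 18 N. I'll relax the push, release, rise, and turn for the lock.

Request:
step_arm(
  plan=[
    [[0.4, 3, 0, 0, 0], [0.5, 4.5, 0, 0, 0], [0.5, 4.5, 0, 0, 72], [0.5, 4.5, 0, 0, 72], [0.5, 4.5, 0, 0, 72], [0.5, 4.5, 20, 0, 72], [0.5, 4.5, 60, 0, 72], [0.5, 4.5, 100, 0, 72]],
  ],
)

```text
time: 18.95
tool_pos: [0.521, 0.0064, 0.1264]
ee_rot: [-3.135, 0.002, 1.468]
wrist_force: [0.7, -0.1, 0.2]
width: 0.0678
```

Request:
step_arm(
  plan=[
    [[0, 0, 40, 0, 72], [0, 0, 80, 0, 72], [0, 0, 120, 0, 50], [0, 0, 130, -0.12, 0], [0, 0, 135, -0.3, 0], [30, -80, 135, -0.8, 0], [30, -80, 135, -0.8, 0], [30, -80, 135, -0.8, 0]],
  ],
)

```text
time: 19.62
tool_pos: [0.554, -0.0791, 0.2614]
ee_rot: [3.14, 0.004, 0.836]
wrist_force: [0.0, 0.9, -1.4]
width: 0.031
```

Run:
```python
from m import *
from bench import robot;o=robot.get_obs();print(o['tool_pos'],o['ee_rot'],o['width'])
p=[.532,.0817,-.1029];print([W(p,P).round(4).tolist() for P in((82,-240,111),(82,-122,111))])
t=snap('top');s=snap('scene')
f=s['frame'][195:345,275:385,::-1];g=t['frame'][185:290,230:420,::-1]
cv2.imwrite('pics/l_s.png',cv2.resize(f,None,fx=4,fy=4,interpolation=cv2.INTER_CUBIC));cv2.imwrite('pics/l_t.png',cv2.resize(g,None,fx=4,fy=4,interpolation=cv2.INTER_CUBIC))
r=t['frame'].astype(int);m=(r[:,:,0]>150)&(r[:,:,1]<70)&(r[:,:,2]<70);m[:,:340]=0;m[:,420:]=0;v,u=np.nonzero(m);print('red top',u.min(),u.max(),v.min(),v.max(),u.mean(),v.mean())
r=s['frame'].astype(int);m=(r[:,:,0]>200)&(r[:,:,1]<80)&(r[:,:,2]<80);m[:,:340]=0;m[:,370:]=0;v,u=np.nonzero(m);print('red scene(top face)',len(u) and (u.min(),u.max(),v.min(),v.max()))
for y in(-200,-205,-195): print(y,'top-face ctr T',proj(T,W(p,(95,y,119)))[0].round(1),'front bottom/top S',proj(S,W(p,(95,y-9,69)))[0].round(1),proj(S,W(p,(95,y-9,119)))[0].round(1),'T sides',proj(T,W(p,(83,y-9,119)))[0].round(1),proj(T,W(p,(83,y+9,119)))[0].round(1))
```

```text
[ 0.55402628 -0.07908739  0.26138514] [3.13970778 0.00444692 0.83579433] 0.031049780829130926
[[[0.5889, -0.1655, 0.111]], [[0.601, -0.0481, 0.111]]]Traceback (most recent call last):
  File "<stdin>", line 7, in <module>
    return umr_minimum(a, axis, None, out, keepdims, initial, where)
ValueError: zero-size array to reduction operation minimum which has no identity
```

Request:
step_arm(
  plan=[
    [[35, -86, 0, -0.939, 0], [35, -86, 0, -0.939, 0], [35, -86, 0, -0.939, 0], [35, -86, 0, -0.939, 0], [35, -86, 0, -0.939, 0], [35, -86, 0, -0.939, 0], [35, -86, 0, -0.939, 0], [35, -86, 0, -0.939, 0]],
  ],
)

```text
time: 20.38
tool_pos: [0.5877, -0.1579, 0.2628]
ee_rot: [3.141, 0.001, -0.091]
wrist_force: [0.2, -0.8, 0.4]
width: 0.0004
```

Run:
```python
from m import *
from bench import robot;o=robot.get_obs();print(o['tool_pos'],o['ee_rot'],o['width'])
p=[.532,.0817,-.1029]
s=snap('scene');t=snap('top')
f=s['frame'][180:345,270:400,::-1];g=t['frame'][185:290,230:420,::-1]
a=cv2.resize(f,(396,500),interpolation=cv2.INTER_CUBIC);b=cv2.resize(g,(400,221),interpolation=cv2.INTER_CUBIC)
im=np.zeros((500,800,3),np.uint8);im[:,:396]=a;im[:221,400:800]=b;cv2.imwrite('pics/l.png',im)
r=s['frame'].astype(int);m=(r[:,:,0]>90)&(r[:,:,1]<50)&(r[:,:,2]<50);m[:,:340]=0;m[:,370:]=0;m[:260]=0;m[330:]=0;v,u=np.nonzero(m);print('red scene',len(u) and (u.min(),u.max(),v.min(),v.max()))
for y in(-195,-200,-205): print(y,'S near bottom-l',proj(S,W(p,(83,y-9,69)))[0].round(1),'S far top',proj(S,W(p,(83,y+9,119)))[0].round(1),'S right',proj(S,W(p,(107,y-9,119)))[0].round(1))
# heatsink gap: T rows
```

```text
[ 0.58773549 -0.15794422  0.26275905] [ 3.14135029e+00  8.19650558e-04 -9.10228076e-02] 0.0003769502835553064
red scene (np.int64(349), np.int64(355), np.int64(289), np.int64(301))
-195 S near bottom-l [347.1 302.3] S far top [346.8 284. ] S right [357.  288.9]
-200 S near bottom-l [347.3 303.8] S far top [346.9 285.5] S right [357.2 290.4]
-205 S near bottom-l [347.5 305.3] S far top [347.1 287. ] S right [357.4 291.9]
```

Request:
step_arm(
  plan=[
    [[2, -2, -40, -0.01, 0], [2, -2, -80, -0.01, 0], [2, -2, -115, -0.01, 0], [2, -2, -130, -0.01, 0], [2, -2, -140, -0.01, 0], [2, -2, -140, -0.01, 0]],
  ],
)

```text
time: 20.98
tool_pos: [0.5885, -0.1596, 0.1199]
ee_rot: [-3.14, 0.005, -0.097]
wrist_force: [-0.6, 0.7, -0.2]
width: 0.0006
```

Request:
step_arm(
  plan=[
    [[0, 0, -5, 0, 0], [0, 0, -9, -0.005, 0], [0, 0, -9, -0.005, 0], [0, 0, -9, -0.005, 0]],
  ],
)

```text
time: 21.32
tool_pos: [0.5908, -0.1608, 0.1152]
ee_rot: [3.141, -0.002, -0.105]
wrist_force: [-0.0, -0.7, -0.4]
width: 0.0005
```

Request:
step_arm(
  plan=[
    [[-1, 0, -2, 0, 0], [-1, 0, -4, 0, 0], [-1, 0, -4, 0, 0], [-1, 0, -4, 0, 0]],
  ],
)

```text
time: 21.65
tool_pos: [0.5891, -0.1606, 0.1098]
ee_rot: [3.142, 0.0, -0.105]
wrist_force: [0.2, -0.3, -0.4]
width: 0.0007
```

Request:
step_arm(
  plan=[
    [[0.8, 8, 0, 0, 0], [1.6, 16, 0, 0, 0], [2.5, 24, 0, 0, 0], [3.3, 32, 0, 0, 0], [4.1, 40, 0, 0, 0], [5, 48, 0, 0, 0], [5, 48, 0, 0, 0]],
  ],
)

```text
time: 22.23
tool_pos: [0.5945, -0.1105, 0.1101]
ee_rot: [-3.14, -0.0, -0.103]
wrist_force: [0.8, 0.4, 0.2]
width: 0.0003
```

```bash
cat > red.py <<'E'
from h import *
s=snap('scene');r=s['frame'].astype(int);m=(r[:,:,0]>90)&(r[:,:,1]<60)&(r[:,:,2]<60);m[:,:335]=0;m[:,370:]=0;m[:230]=0;m[330:]=0;v,u=np.nonzero(m);print('red scene',len(u),len(u) and (u.min(),u.max(),v.min(),v.max()))
from bench import robot;o=robot.get_obs();print(o['tool_pos'],o['wrist_force'])
E
python3 red.py
```

```text
red scene 27 (np.int64(348), np.int64(354), np.int64(287), np.int64(292))
[ 0.5943431  -0.11093809  0.10999663] [-0.23629582 -0.18024467  0.40927011]
```

Request:
step_arm(
  plan=[
    [[0.8, 8, 0, 0, 0], [1.6, 16, 0, 0, 0], [2.5, 24, 0, 0, 0], [3.3, 32, 0, 0, 0], [4.1, 40, 0, 0, 0], [5, 48, 0, 0, 0], [5.4, 52, 0, 0, 0], [5.4, 52, 0, 0, 0]],
  ],
)

```text
time: 22.95
tool_pos: [0.5997, -0.0589, 0.11]
ee_rot: [-3.14, -0.0, -0.104]
wrist_force: [0.7, -0.0, 0.4]
width: 0.0003
```

```bash
python3 red.py
```

```text
red scene 18 (np.int64(347), np.int64(351), np.int64(273), np.int64(277))
[ 0.59954224 -0.05926003  0.10984047] [-0.56070595 -0.21045364 -0.31162176]
```

Request:
step_arm(
  plan=[
    [[0.5, 5, 0, 0, 0], [0.9, 9, 0, 0, 0], [1.3, 12, 0, 0, 0], [1.3, 12, 0, 0, 0]],
  ],
)

```text
time: 23.33
tool_pos: [0.6006, -0.0497, 0.11]
ee_rot: [3.139, 0.0, -0.106]
wrist_force: [-0.1, -4.2, 1.6]
width: 0.0002
```

```bash
python3 red.py
```

```text
red scene 22 (np.int64(346), np.int64(350), np.int64(269), np.int64(274))
[ 0.60060387 -0.04961163  0.11002034] [-1.07819153 -5.05552683  0.22634838]
```

Request:
step_arm(
  plan=[
    [[0.3, 3, 0, 0, 0], [0.5, 5, 0, 0, 0], [0.5, 5, 0, 0, 0], [0.5, 5, 0, 0, 0]],
  ],
)

```text
time: 23.72
tool_pos: [0.6009, -0.0485, 0.1106]
ee_rot: [3.132, -0.0, -0.108]
wrist_force: [-2.7, -11.4, 3.1]
width: 0.0002
```

The end stop is felt: the handle stalled at 11 N. I'll back off, rise, and move clear for a final look.

Request:
step_arm(
  plan=[
    [[-1.5, -15, 0, 0, 0], [-2.5, -25, 0, 0, 0], [-2.5, -25, 30, 0, 0], [-2.5, -25, 70, 0, 0], [-2.5, -25, 110, 0, 0], [-2.5, -25, 150, 0, 0], [-30, -50, 160, 0, 0], [-60, -80, 160, 0, 0]],
  ],
)

```text
time: 24.38
tool_pos: [0.5443, -0.122, 0.2751]
ee_rot: [-3.141, -0.01, -0.1]
wrist_force: [-0.0, -1.5, -0.7]
width: 0.0006
```

Request:
step_arm(
  plan=[
    [[-150, -250, 0, 0, 0], [-150, -250, 0, 0, 0], [-150, -250, 0, 0, 0], [-150, -250, 0, 0, 0], [-150, -250, 0, 0, 0], [-150, -250, 0, 0, 0], [-150, -250, 0, 0, 0], [-150, -250, 0, 0, 0]],
  ],
)

```text
time: 25.05
tool_pos: [0.3881, -0.3781, 0.2689]
ee_rot: [3.141, 0.002, -0.114]
wrist_force: [1.3, 0.8, -0.9]
width: 0.0003
```

Run:
```python
from m import *
s=snap('scene','fs.png');t=snap('top','ft.png')
f=s['frame'][180:345,270:400,::-1];g=t['frame'][185:290,230:420,::-1]
a=cv2.resize(f,(396,500),interpolation=cv2.INTER_CUBIC);b=cv2.resize(g,(400,221),interpolation=cv2.INTER_CUBIC);c=cv2.resize(t['frame'][150:360,140:560,::-1],(400,200),interpolation=cv2.INTER_AREA)
im=np.zeros((500,800,3),np.uint8);im[:,:396]=a;im[:221,400:800]=b;im[240:440,400:]=c;cv2.imwrite('pics/z.png',im)
p=[.532,.0817,-.1029]
for y in(-95,-100,-105): print(y,proj(T,W(p,(83,y-9,119)))[0].round(1),proj(T,W(p,(83,y+9,119)))[0].round(1))
r=t['frame'].astype(int);m=(r[:,:,0]>120)&(r[:,:,1]<60)&(r[:,:,2]<60);m[:,:300]=0;m[:,400:]=0;m[:200]=0;m[250:]=0;v,u=np.nonzero(m);print(len(u) and(u.min(),u.max(),v.min(),v.max()))
```

```text
-95 [337.3 223. ] [329.9 222.4]
-100 [339.4 223.1] [332.  222.6]
-105 [341.4 223.3] [334.  222.7]
(np.int64(336), np.int64(341), np.int64(215), np.int64(224))
```

View pics/z.png

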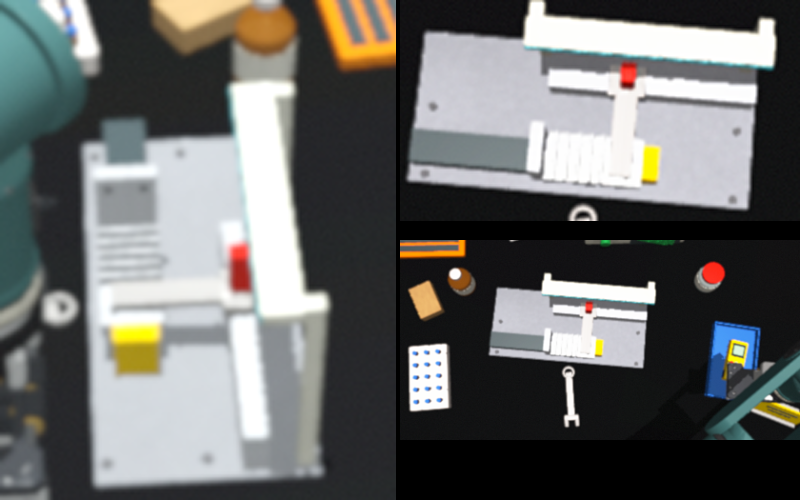

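Picture 12 shows the heatsink flat along the bed and against the stop, with the toe over the leg (top crop 622,150). The bystanders look untouched. A quick numeric check of the lock travel and flushness follows.

Run:
```python
from m import *
p=[.532,.0817,-.1029]
def red(f,lo,hi):
    r=f[:,:,::-1].astype(int);m=(r[:,:,0]>110)&(r[:,:,1]<80)&(r[:,:,2]<80);m[:,:lo]=0;m[:,hi:]=0;m[:205]=0;m[245:]=0;v,u=np.nonzero(m)
    return np.array([u.mean(),v.mean()])
def jy(uv,z=.115):
    w=at(T,*uv,z)[:2]-p[:2];c,s=np.cos(p[2]),np.sin(p[2]);return ((c*w[0]+s*w[1])*1000).round(1),((-s*w[0]+c*w[1])*1000).round(1)
a=cv2.imread('pics/top0.png');b=cv2.imread('pics/ft.png')
print(jy(red(a,360,390)),jy(red(b,325,350)))
# profile along leg at near side strip (jig x=-24: outside stop?) and centre x=-14
for x in(-15,15):
    ys=np.arange(-150,-90,2.5);uv=proj(T,W(p,[(x,y,54) for y in ys]))
    print(x,[(int(y),*b[int(round(v)),int(round(u))][::-1].tolist()) for y,(u,v) in zip(ys,uv)][2:14])
# edges of leg sides: short-leg tip corners
g=b.mean(2);uv=proj(T,W(p,[(0,-7,120)]))[0];print('tip proj',uv)
```

```text
(np.float64(92.2), np.float64(-195.5)) (np.float64(93.1), np.float64(-105.1))
-15 [(-145, 255, 247, 0), (-142, 255, 247, 0), (-140, 255, 247, 0), (-137, 255, 247, 0), (-135, 255, 247, 0), (-132, 254, 249, 91), (-130, 254, 252, 229), (-127, 254, 254, 255), (-125, 254, 254, 254), (-122, 254, 254, 254), (-120, 253, 254, 253), (-117, 248, 247, 245)]
15 [(-145, 255, 249, 0), (-142, 255, 249, 0), (-140, 255, 249, 0), (-137, 255, 249, 0), (-135, 255, 249, 0), (-132, 254, 249, 38), (-130, 254, 252, 189), (-127, 254, 253, 255), (-125, 253, 253, 254), (-122, 253, 253, 254), (-120, 252, 252, 253), (-117, 248, 246, 246)]
tip proj [294.19693131 253.46339147]
```

Run:
```python
from m import *
p=[.532,.0817,-.1029]
a=cv2.imread('pics/top0.png').mean(2);b=cv2.imread('pics/ft.png').mean(2)
def prof(im,x,z,y0,y1):
    ys=np.arange(y0,y1,2.);uv=proj(T,W(p,[(x,y,z) for y in ys])).astype(np.float32)
    return list(zip(ys.astype(int).tolist(),cv2.remap(im.astype(np.float32),uv[:,:1],uv[:,1:],cv2.INTER_LINEAR)[:,0].round().astype(int).tolist()))
print('arm x45 before',prof(a,45,.065*1000,-230,-174));print('after',prof(b,45,65.,-140,-74))
```

```text
arm x45 before [(-230, 204), (-228, 205), (-226, 204), (-224, 204), (-222, 204), (-220, 205), (-218, 205), (-216, 205), (-214, 205), (-212, 211), (-210, 225), (-208, 237), (-206, 243), (-204, 244), (-202, 244), (-200, 244), (-198, 244), (-196, 245), (-194, 245), (-192, 245), (-190, 246), (-188, 247), (-186, 243), (-184, 220), (-182, 182), (-180, 187), (-178, 200), (-176, 204)]
after [(-140, 207), (-138, 207), (-136, 206), (-134, 206), (-132, 206), (-130, 205), (-128, 206), (-126, 206), (-124, 207), (-122, 208), (-120, 213), (-118, 224), (-116, 236), (-114, 244), (-112, 245), (-110, 245), (-108, 245), (-106, 245), (-104, 245), (-102, 246), (-100, 246), (-98, 246), (-96, 247), (-94, 244), (-92, 236), (-90, 219), (-88, 208), (-86, 202), (-84, 202), (-82, 203), (-80, 203), (-78, 203), (-76, 203)]
```

```bash
python3 -c "
from bench import robot
print(robot.close_job(),robot.get_obs()['time'])"
```

```text
the job is handed in; nothing more can be done
the job is handed in; nothing more can be done
```

I handed the job in at about 25 s, and everything ended in place. However, the roll broke both of your conditions: the heatsink was lifted off the bed once, and it dropped freely through the last part of the turn.

**What I did:**
- **Detector:** it lies flat in the blue tray.
- **Heatsink:** I rolled it over its corner, slid it along the bed until it stalled on the stop at about 18 N, and released it.
- **Lock:** I pushed the handle across with closed fingers dipped beside the bridge. The moves couldn't tilt the tool, so I didn't reach under the bridge as advised. The handle stalled against a firm stop at about 11 N.

**What the last checks showed:**
- **Position:** the camera shows the leg's end at the stop face (jig y about -130, same on both sides) and the heatsink flat and square.
- **Toe:** it covers jig y -118 to -91, against -118 to -92 expected for fully across. The handle moved only about 90 mm, because the slide seemed to start about 8 mm in from its open end.
- **Bystanders:** they look unmoved by eye; I didn't measure them.

**What went wrong in the roll:**
- **Slip:** the leg slipped up between the fingers, so the roll stalled about 13 to 15° short of flat.
- **Lift:** when I tried to back up, the heatsink stayed stuck in the grip. Its corner came about 37 mm off the bed, and I put it straight back.
- **Drop:** I then eased the grip in small steps. It held until one step, when the leg went down those last 13 to 15° in under 0.2 s, essentially a short fall.

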